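# Fetch the green sealing wax from behind the bottles

### The arm

A 6-joint arm with a two-finger parallel gripper is mounted at the origin on the work surface. World frame = base frame: x ahead of the robot, y to its left, z up, the work surface at z = 0. Lengths are in mm, angles in rad, forces in N, time in s.
With the tool pointing down it reaches from about 300 to 775 mm from the base axis. Payload 14.6 kg.
Tool frame: the origin (TCP) lies on the centre line of the jaws, within the pads' length; the fingertips stand 19 mm ahead of it and the grasp point (between the pads) is the TCP (bot.tip_reach is the distance from the TCP to the fingertips, in mm); y points along the fingers, x is the direction in which the jaws open and shut, and the axes are right-handed (so a half turn about y gives the same grasp; the last joint's range is limited). The gripper opens to 85 mm and grips with 20 to 120 N. Pads are 22 mm wide; open, the fingers measure 114 mm over their backs; the gripper's body (76 mm by 85 mm) begins 54 mm behind the grasp point. The pads swing forward as they close: fully open they stand 13 mm farther back than shut.
Start: joints at [-1.207, 0.3, 1.521, -0, 1.321, -0.067], TCP at [229.671, -499.741, 250.281] pointing down, gripper open.
Joint ranges: [-3.03, 3.03], [-0.79, 2.21], [0.23, 2.52], [-1.04, 4.18], [0, 3.07], [-2.55, 2.55]. Speed limits (rad/s): [2.22, 2.22, 2.57, 3.14, 3.14, 3.14].

### API

Orientations are given as a unit quaternion [w, x, y, z].
In Python, from rig import bot gives the robot as it stands. Calls block until the motion is done:
- bot.move_to(position, orientation): joint-space move of the TCP to a pose.
- bot.servo_line(position, attitude=None, speed=150, until_force=None): straight line of the TCP; attitude=None keeps the orientation; speed is the mean speed in mm/s. With until_force (N) it stops when the force on the tool has changed by that much, and returns True; else False.
- bot.move_joints(angles): joint-space move.
- bot.move_gripper(opening, grip_force=None): finger opening in mm; grip_force is the grip in N (None keeps the last); returns when the fingers have stopped.
- bot.dwell(seconds).
- bot.ik(position, orientation): joint angles nearest the present ones, or None.
- bot.read_state(): the state.
- bot.read_camera(name): name is "scene" or "top"; returns a dict with "image" (420x560x3 uint8, blue, green, red), "depth" (420x560 float32, mm along the optical axis (not along the pixel's ray), 0 where there is no reading), "fovy" (degrees; the focal length in pixels is half the picture's height over the tangent of half this angle, whatever the lens; pixels are square), "cx", "cy" (the principal point, pixels), "k1" (the pictures are not rectified: a ray, as slopes to the right and down, at radius r is drawn at 1 + k1 r^2 times it, then the intrinsics apply), "eye" and "attitude" of the camera in the world. Camera axes: x right, y down, z forward; pixel columns grow to the right and rows downward; lengths in mm; the calibration is good to about 2 mm. A picture is of the moment at which its call begins.
A pose or a line that the arm cannot do raises bot.MotionError and nothing moves.
- bot.finish_job(): hands the job in, once; it reports no verdict.
The state is a dict: "clock": time; "joint_positions": joint angles; "qvel": joint speeds; "effort": joint torques, N m; "ee_pos": TCP position; "tool_rot": TCP orientation; "ft_force": force on the tool from outside, world axes, zero at the start; "moment": the same for the moment, N m; "grip_width": finger opening in mm.
Only numpy, scipy, OpenCV 4.12 (cv2) and the standard library are available. Lean on these libraries where they do the work, as an engineer would, in place of code of your own. Each camera call takes 0.05 s, during which the arm holds its last target. There are 200 camera calls.

### The job

Fetch the tin of green wax from behind the three bottles in the rack and seat it in the well of the wax warmer. First clear all three bottles out of the way, standing them on the grey side tray, and once the tin is seated and let go, put every bottle back in the rack in the very place where it stood. Set glass and tin down upright without dropping them, and leave the red wax tin, the lidded jar and the spatula alone.

Things in the scene. Friction and masses are not known exactly. Their poses are not given: they have to be found in the camera images.
- bottle_green_mid (a point): the bottle with the green neck seal: round amber glass, body 60 mm in diameter, 205 mm tall, green stripe on its label, 0.4 kg. Shoulder slopes from 122 to 156 mm above its underside; grip the neck seal, a cylinder 30 mm in diameter from 162 to 203 mm. Point: on its axis, half-way up (102.5 mm); z up; its turn does not matter. Starts in the rack.
- bottle_red_mid (a point): the bottle with the red neck seal: round amber glass, body 60 mm in diameter, 205 mm tall, red stripe on its label, 0.4 kg. Shoulder slopes from 122 to 156 mm above its underside; grip the neck seal, a cylinder 30 mm in diameter from 162 to 203 mm. Point: on its axis, half-way up (102.5 mm); z up; its turn does not matter. Starts in the rack.
- bottle_white_mid (a point): the bottle with the white neck seal: round amber glass, body 60 mm in diameter, 205 mm tall, plain label, 0.4 kg. Shoulder slopes from 122 to 156 mm above its underside; grip the neck seal, a cylinder 30 mm in diameter from 162 to 203 mm. Point: on its axis, half-way up (102.5 mm); z up; its turn does not matter. Starts in the rack.
- tin_green_mid (a point): open round aluminium tin, 52 mm in diameter and 60 mm tall, filled with solid green wax to 6 mm under its rim, with a green band round it; about 0.14 kg. The point is on its axis, half-way up (30 mm above its underside), z up along the axis. Stands in the rack at the start, behind the bottles. This is the one to fetch.
- tin_red_mid (a point): open round aluminium tin, 52 mm in diameter and 60 mm tall, filled with solid red wax to 6 mm under its rim, with a red band round it; about 0.14 kg. The point is on its axis, half-way up (30 mm above its underside), z up along the axis. Stands in the rack at the start, behind the bottles. A bystander: it stays where it is.
- rack: fixed plywood rack, 170 (x) by 280 mm (y), floor 12 mm above the table; back board at +x 38 mm and end boards 30 mm high, 10 mm thick; open front at -x, facing the robot. Bottles stand in a row along y, 85 mm apart, 40 mm in front of its middle; the two tins 58 mm behind that row, behind the gaps, 85 mm apart. Who stands where changes. Origin: centre of underside, z up.
- tray: fixed grey plastic tray, the side area for the bottles, empty at the start: 200 by 200 mm outside, walls 4 mm thick and 14 mm high, floor 4 mm above the table. Left or right of the rack. Origin: centre of its underside, z up, x and y along its sides.
- warmer: fixed round wax warmer (off, cold): white housing 132 mm in diameter, 50 mm tall, black knob at -x reaching 76 mm out. Well in the centre of its top: a flat dark plate 50 mm above the table inside a steel ring, 72 mm inside and 84 mm outside diameter, standing 6 mm above the plate. On the other side of the rack from the tray. Origin: on its axis, at its underside; z up.
- jar_mid (a point): bystander: round see-through jar with a wooden lid, 74 mm in diameter, 89 mm tall, left or right of the rack (a roll of white paper tape, 78 mm in diameter and 38 mm high, lies on the other side). The point is on its axis, 45 mm above the table.
- spatula_mid (a point): bystander: wax spatula with a wooden handle and steel blade lying flat on the table between robot and rack, 208 mm long along its x, 28 mm wide at most and 10 mm high. The point is about at its middle, 5 mm above the table; x runs from handle to blade.

How it is judged (in metres and radians):
On the way, in this order (a step that is already met when the one before it is completed fails the run):
1. all three bottles stand upright on the grey tray, let go, before the green tin has been moved (x of bottle_green_mid in the frame of tray between -0.085 and 0.085 m and y of bottle_green_mid in the frame of tray between -0.085 and 0.085 m and height (world z) of each of bottle_green_mid, bottle_red_mid, bottle_white_mid below 0.112 m and angle between each of bottle_green_mid, bottle_red_mid, bottle_white_mid's own z axis and vertical below 0.12 rad and linear speed of each of bottle_green, bottle_red, bottle_white below 0.02 m/s and contact force between the fingers and bottle_green below 0.1 N and x of bottle_red_mid in the frame of tray between -0.085 and 0.085 m and y of bottle_red_mid in the frame of tray between -0.085 and 0.085 m and contact force between the fingers and bottle_red below 0.1 N and x of bottle_white_mid in the frame of tray between -0.085 and 0.085 m and y of bottle_white_mid in the frame of tray between -0.085 and 0.085 m and contact force between the fingers and bottle_white below 0.1 N and distance of tin_green_mid from where it was at the start of the episode below 0.02 m), for 0.2 s.
2. the green tin stands flat in the warmer's well, let go, with the bottles still on the tray (horizontal distance between tin_green_mid and warmer below 0.012 m and z of tin_green_mid in the frame of warmer between 0.076 and 0.0835 m and angle between tin_green_mid's own z axis and vertical below 0.06 rad and linear speed of each of tin_green, bottle_green, bottle_red, bottle_white below 0.02 m/s and contact force between the fingers and tin_green below 0.1 N and x of bottle_green_mid in the frame of tray between -0.085 and 0.085 m and y of bottle_green_mid in the frame of tray between -0.085 and 0.085 m and height (world z) of each of bottle_green_mid, bottle_red_mid, bottle_white_mid below 0.112 m and angle between each of bottle_green_mid, bottle_red_mid, bottle_white_mid's own z axis and vertical below 0.12 rad and contact force between the fingers and bottle_green below 0.1 N and x of bottle_red_mid in the frame of tray between -0.085 and 0.085 m and y of bottle_red_mid in the frame of tray between -0.085 and 0.085 m and contact force between the fingers and bottle_red below 0.1 N and x of bottle_white_mid in the frame of tray between -0.085 and 0.085 m and y of bottle_white_mid in the frame of tray between -0.085 and 0.085 m and contact force between the fingers and bottle_white below 0.1 N), for 0.2 s.
At the end, for the whole second after the job is handed in: Each bottle stands upright and still in the rack within 15 mm of where it stood at the start; the green tin stands flat on the plate in the warmer's well, within 12 mm of its axis; the red tin is within 15 mm of where it was; all released and at rest (distance of each of bottle_green_mid, bottle_red_mid, bottle_white_mid, tin_red_mid from where it was at the start of the episode below 0.015 m and angle between each of bottle_green_mid, bottle_red_mid, bottle_white_mid's own z axis and vertical below 0.12 rad and linear speed of each of bottle_green, bottle_red, bottle_white, tin_green below 0.02 m/s and contact force between the fingers and bottle_green below 0.1 N and contact force between the fingers and bottle_red below 0.1 N and contact force between the fingers and bottle_white below 0.1 N and horizontal distance between tin_green_mid and warmer below 0.012 m and z of tin_green_mid in the frame of warmer between 0.076 and 0.0835 m and angle between tin_green_mid's own z axis and vertical below 0.06 rad and contact force between the fingers and tin_green below 0.1 N); the robot touches nothing.
It fails at once if the red wax tin, the jar or the spatula is shoved more than 15 mm (distance of any of tin_red_mid, jar_mid, spatula_mid from where it was at the start of the episode above 0.015 m).
It fails at once if a bottle or the green tin is tipped over (beyond about 40 degrees) (angle between any of bottle_green_mid, bottle_red_mid, bottle_white_mid, tin_green_mid's own z axis and vertical above 0.7 rad).
It fails at once if a bottle or the green tin is dropped: out of the fingers' hold with its underside more than 30 mm above the rack board or, for the tin, the warmer's plate ((height (world z) of bottle_green_mid above 0.1445 m and not (contact force between the fingers and bottle_green above 0.02 N)) or (height (world z) of bottle_red_mid above 0.1445 m and not (contact force between the fingers and bottle_red above 0.02 N)) or (height (world z) of bottle_white_mid above 0.1445 m and not (contact force between the fingers and bottle_white above 0.02 N)) or (height (world z) of tin_green_mid above 0.11 m and not (contact force between the fingers and tin_green above 0.02 N))).
It also fails if it takes over 133 s, if anything falls off the work surface, if the arm or the gripper's body presses on something with over 40 N, if the wrist force passes 120 N, or if a joint passes its speed limit or range.

## Working session

There is one attempt and no reset: what is moved stays moved. The work goes in short steps, each a Python script; the robot and the scene stay as the last script left them, time stands still between calls to the robot, and variables do not carry over. Pictures are saved under pics/ and viewed, about 12 in all and at most 16, crops included, and the job is handed in when it is done.

```bash
ls; mkdir -p pics
cat > h.py <<'E'
import numpy as np, cv2
from scipy.spatial.transform import Rotation as R
from rig import bot
def rot(q): return R.from_quat([q[1],q[2],q[3],q[0]]).as_matrix()
def cloud(c):
    h,w=c['depth'].shape; f=h/2/np.tan(np.radians(c['fovy'])/2)
    K=np.array([[f,0,c['cx']],[0,f,c['cy']],[0,0,1.]])
    v,u=np.mgrid[:h,:w]; p=np.stack([u,v],-1).reshape(-1,1,2).astype(float)
    s=cv2.undistortPoints(p,K,np.array([c['k1'],0,0,0.])).reshape(h,w,2)
    d=np.concatenate([s,np.ones((h,w,1))],-1)@rot(c['attitude']).T
    return d, c['eye']+d*c['depth'][...,None]
def onplane(c,d,z): e=np.array(c['eye']); return e+d*((z-e[2])/d[...,2])[...,None]
E
python3 - <<'E'
from h import *
import pickle
print(bot.read_state())
for n in('top','scene'):
    c=bot.read_camera(n); pickle.dump(c,open(n+'.pkl','wb')); cv2.imwrite(f'pics/{n}0.png',c['image'])
    print(n,{k:v for k,v in c.items() if k not in('image','depth')})
E
```

```text
pics
{'clock': 0.0, 'joint_positions': array([-1.20659974e+00,  3.00494698e-01,  1.52162405e+00, -1.44540987e-06,
        1.32067900e+00, -6.65859681e-02]), 'qvel': array([-0.00016199, -0.00012659,  0.0018876 , -0.00063723, -0.0009094 ,
        0.00056041]), 'effort': array([-3.46035129e-03, -5.43503308e+01, -3.61797738e+01, -1.94709578e-04,
        3.94422284e-03,  1.12673007e-05]), 'ee_pos': array([ 229.59487509, -499.54175543,  249.69017376]), 'tool_rot': array([ 0.5955641 , -0.59505834,  0.38192431, -0.3812385 ]), 'ft_force': array([-0.18834259, -0.16061861, -0.26036758]), 'moment': array([0.01840754, 0.04359305, 0.00570943]), 'grip_width': 85.33888347616754}
top {'fovy': 45.843313072850336, 'cx': 275.97106441978406, 'cy': 206.68206463099412, 'k1': -0.018430672287384608, 'eye': array([ 413.96830101,   -2.69888758, 1053.12100185]), 'attitude': array([ 0.05012563, -0.69737344,  0.71409057, -0.03510506])}
scene {'fovy': 45.965577836649835, 'cx': 273.7895441624532, 'cy': 218.6706786635126, 'k1': -0.06108632694076206, 'eye': array([1342.46368328,  336.11471192,  756.01126314]), 'attitude': array([-0.24076012,  0.50744657,  0.74002623, -0.36999151])}
```

View pics/top0.png

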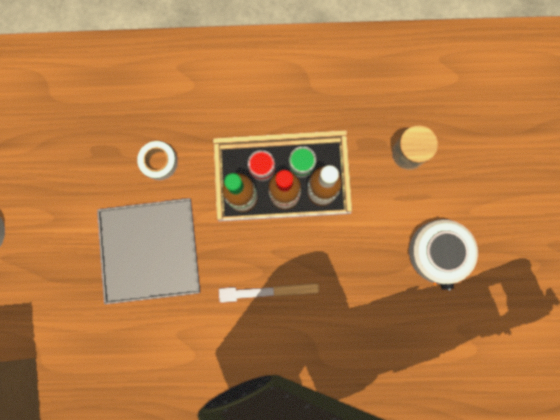

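View pics/scene0.png

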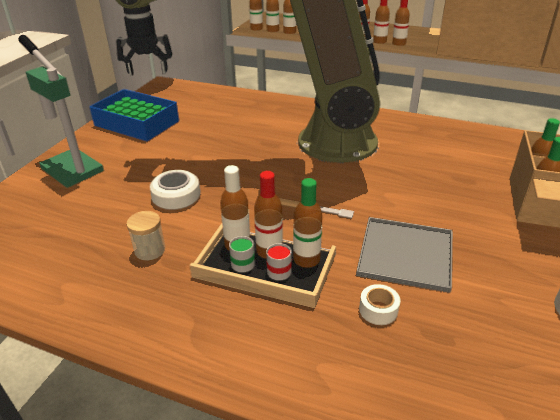

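The top view shows the rack at centre (280,177), with bottles green (233,183), red (284,180) and white (329,175). The tins are behind them: red (261,163) and green (302,159). The tray is at (150,250), the warmer at (445,251) and the jar at (418,145). The spatula lies along row 293. In the scene view, the white bottle is by the green tin and nothing has fallen over.

```bash
cat > meas.py <<'E'
from h import *
import pickle
def blobs(c,win=None):
    hsv=cv2.cvtColor(c['image'],cv2.COLOR_BGR2HSV).astype(int); H,S,V=hsv[...,0],hsv[...,1],hsv[...,2]
    m={'green':(H>50)&(H<80)&(S>140)&(V>80),'red':((H<4)|(H>175))&(S>200)&(V>130),'white':(S<40)&(V>190)}
    out={}
    for k,a in m.items():
        n,l,st,ce=cv2.connectedComponentsWithStats(a.astype(np.uint8))
        out[k]=[(ce[i],st[i,4],l==i) for i in range(1,n) if st[i,4]>60]
    return out
if __name__=='__main__':
    for n in('top','scene'):
        c=pickle.load(open(n+'.pkl','rb')); d,P=cloud(c)
        for k,L in blobs(c).items():
            for ce,a,m in L:
                u,v=np.round(ce).astype(int)
                p=P[m]; p=p[p[:,2]>-50]
                z=np.percentile(p[:,2],90) if len(p) else 0
                print(n,k,ce.round(1),a,'med',np.median(p,0).round(1),'z90',z.round(1), 'xyz top', p[p[:,2]>z-4].mean(0).round(1),'plane217',onplane(c,d,217)[m].mean(0).round(1)[:2],'plane66',onplane(c,d,66)[m].mean(0).round(1)[:2])
    c=pickle.load(open('top.pkl','rb')); d,P=cloud(c)
    # table height check, warmer ring, tray
    print('table',np.median(P[80:130,60:140,2]),np.median(P[330:400,60:140,2]), np.median(P[300:330,350:500,2]))
    w=P[190:310,390:500].reshape(-1,3); r=w[(w[:,2]>40)&(w[:,2]<65)][:,:2].astype(np.float32)
    print('warmer circ',cv2.minEnclosingCircle(r),'mean',r.mean(0),len(r))
    img=c['image']; hsv=cv2.cvtColor(img,cv2.COLOR_BGR2HSV)
    m=((hsv[...,1]<90)&(hsv[...,2]<190)).astype(np.uint8); m[:, :80]=0;m[:,210:]=0;m[:190]=0;m[310:]=0
    pts=onplane(c,d,12)[m>0][:,:2].astype(np.float32); print('tray',cv2.minAreaRect(pts),pts.mean(0))
    rg=P[120:225,205:360]; q=rg.reshape(-1,3); q=q[(q[:,2]>20)&(q[:,2]<50)]
    dk=((hsv[...,2]<200)).astype(int)
    print('rack',cv2.minAreaRect(q[:,:2].astype(np.float32)))
    m=(hsv[...,2]>180)&(hsv[...,1]<60); m[:280]=0; m[305:]=0; m[:,:215]=0; m[:,330:]=0
    print('spat', onplane(c,d,5)[m][:,:2].min(0),onplane(c,d,5)[m][:,:2].max(0))
E
python3 meas.py
```

```text
top green [302.  159.2] 342 med [629.3 -37.9  67.2] z90 69.6 xyz top [627.7 -38.1  74.7] plane217 [596.3 -32.5] plane66 [629.2 -37.9]
top green [233.1 182.4] 266 med [559.3  86.3 217.6] z90 219.9 xyz top [561.   87.9 218.3] plane217 [559.2  86.4] plane66 [585.4 102.5]
top red [260.7 162.9] 316 med [623.4  45.5  67.5] z90 69.9 xyz top [621.7  44.9  75.9] plane217 [591.8  38.5] plane66 [623.9  46. ]
top red [284.  179.3] 249 med [562.2  -0.7 217.9] z90 219.8 xyz top [ 5.643e+02 -4.000e-01  2.183e+02] plane217 [562.2  -0.7] plane66 [ 5.89e+02 -4.00e-01]
top white [156.  159.4] 517 med [643.4 266.1  37.3] z90 39.7 xyz top [643.2 266.2  40.6] plane217 [603.1 219.5] plane66 [637.3 259.6]
top white [329.1 174.1] 232 med [569.1 -77.7 218. ] z90 220.0 xyz top [568.9 -77.4 222.6] plane217 [569.2 -77.9] plane66 [597.3 -91.5]
top white [445.4 253.2] 1709 med [ 430.7 -316.1   51.4] z90 56.9 xyz top [ 440.  -314.1   75.3] plane217 [ 430.4 -266.9] plane66 [ 433.4 -314.6]
top white [236.  293.8] 338 med [360.6 109.7   8. ] z90 10.4 xyz top [360.8 104.1  16.6] plane217 [371.1  83.9] plane66 [363.4  9
[... 1284 characters left out ...]
.1   50.5] z90 52.2 xyz top [ 453.8 -311.1   50.6] plane217 [ 662.9 -158.3] plane66 [ 472.6 -296.8]
scene white [379.6 299.1] 358 med [648.8 268.7  35.5] z90 37.0 xyz top [648.3 268.5  37.6] plane217 [822.1 285.8] plane66 [676.3 271.6]
table 1.3781094703222152 0.7233838686075842 0.897672234866036
warmer circ ((433.95721435546875, -322.0111389160156), 68.10266876220703) mean [ 437.42328 -318.98254] 3205
tray ((454.8974914550781, 290.7977294921875), (199.73744201660156, 201.81893920898438), 5.557009220123291) [453.66702 290.33603]
rack ((606.6139526367188, 5.366790771484375), (170.58792114257812, 280.23681640625), 1.7754640579223633)
spat [345.83768205  55.38199643] [372.6396896  141.34184684]
```

Run:
```python
from h import *
import pickle
f=lambda a:np.round(np.array(a,dtype=float).ravel(),1)
ap={'g':(562,88),'r':(565,0),'w':(569,-78)}; tins={'tg':(626,-38),'tr':(621,45)}
for n in('top','scene'):
    c=pickle.load(open(n+'.pkl','rb')); d,P=cloud(c)
    for D,lo,hi,rad in((ap,211,226,30),(tins,60,80,38)):
        for k,(x,y) in D.items():
            m=(P[...,2]>lo)&(P[...,2]<hi)&(np.hypot(P[...,0]-x,P[...,1]-y)<rad)
            q=onplane(c,d,217 if lo>200 else 69)[m][:,:2].astype(np.float32)
            (cx,cy),r=cv2.minEnclosingCircle(q); print(n,k,m.sum(),'mean',f(q.mean(0)),'circ',f([cx,cy,r]),'mid',f((np.percentile(q,3,axis=0)+np.percentile(q,97,axis=0))/2))
c=pickle.load(open('top.pkl','rb')); d,P=cloud(c); V=c['image'].max(-1)
w=np.zeros(V.shape,bool); w[225:275,420:475]=1
n,l,st,ce=cv2.connectedComponentsWithStats(((V<110)&w).astype(np.uint8)); i=1+st[1:,4].argmax()
q=onplane(c,d,50)[l==i][:,:2].astype(np.float32); print('well',q.mean(0),cv2.minEnclosingCircle(q),st[i])
w[200:300,400:490]=1
n,l,st,ce=cv2.connectedComponentsWithStats(((c['image'].min(-1)>150)&w).astype(np.uint8)); i=1+st[1:,4].argmax()
q=onplane(c,d,50)[l==i][:,:2].astype(np.float32); print('housing',cv2.minEnclosingCircle(q))
# tray corners
hsv=cv2.cvtColor(c['image'],cv2.COLOR_BGR2HSV); m=(hsv[...,1]<90)&(hsv[...,2]<190); m[:, :80]=0;m[:,210:]=0;m[:190]=0;m[310:]=0
q=onplane(c,d,12)[m][:,:2].astype(np.float32); print('tray box',cv2.boxPoints(cv2.minAreaRect(q)))
s=rot(bot.read_state()['tool_rot']); print(s.round(2))
```

```text
top g 239 mean [560.9  88.1] circ [560.9  87.9  15.2] mid [560.8  88.2]
top r 240 mean [5.639e+02 3.000e-01] circ [5.638e+02 1.000e-01 1.500e+01] mid [5.637e+02 1.000e-01]
top w 242 mean [569.5 -76.9] circ [569.4 -76.9  15.3] mid [570.  -76.9]
top tg 538 mean [628.2 -36.9] circ [628.2 -36.8  27.3] mid [628.1 -36.8]
top tr 527 mean [622.8  46.5] circ [622.7  46.6  26.9] mid [622.3  47. ]
scene g 125 mean [564.5  89.1] circ [565.4  89.2  18.4] mid [564.1  89.1]
scene r 114 mean [567.6   1.5] circ [568.6   1.7  18.5] mid [567.8   1.4]
scene w 109 mean [572.9 -76.2] circ [573.  -76.8  18. ] mid [572.7 -76.4]
scene tg 402 mean [629.8 -36.8] circ [620.9 -39.4  41. ] mid [629.2 -36.9]
scene tr 418 mean [624.1  46.5] circ [624.2  45.6  32.1] mid [623.5  46.3]
well [ 437.4273 -324.3551] ((437.23101806640625, -324.07318115234375), 33.26487731933594) [432 235  33  33 858]
housing ((436.930419921875, -319.69464111328125), 63.43618392944336)
tray box [[345.72644 381.56207]
 [365.26978 180.69159]
 [564.06854 200.03339]
 [544.5252  400.90387]]
[[ 0.42 -0.    0.91]
 [-0.91  0.    0.42]
 [-0.   -1.    0.  ]]
```

Top-view circles fit the known sizes, with seal r = 15 and tins about 27. I'll start moving, green bottle first.

```bash
cat > act.py <<'E'
from h import *
def ori(deg):
    a=np.radians(deg); c,s=np.cos(a),np.sin(a)
    q=R.from_matrix(np.array([[c,0,-s],[s,0,c],[0,-1,0]])).as_quat(); return [q[3],*q[:3]]
Q=ori(3); HZ=184; UP=305
RACK={'g':(561.3,88.2),'r':(564.2,.3),'w':(570,-76.9)}
T=np.array([455,290.8]); a=np.radians(5.6); TX=np.array([np.cos(a),np.sin(a)]); TY=np.array([-TX[1],TX[0]])
TRAY={'g':T+46*TX+52*TY,'r':T-46*TX,'w':T+46*TX-52*TY}
def st(msg):
    s=bot.read_state(); print(msg,'t',round(s['clock'],1),'p',s['ee_pos'].round(1),'F',s['ft_force'].round(1),'w',round(s['grip_width'],1))
def over(xy,z=UP): 
    p=bot.read_state()['ee_pos']
    if p[2]<z-3: bot.servo_line([p[0],p[1],z],speed=150)
    bot.servo_line([*xy,z],Q,speed=250)
def pick(xy,base,h=HZ,op=70,g=45):
    bot.move_gripper(op); over(xy)
    bot.servo_line([*xy,base+h+35],speed=200); bot.servo_line([*xy,base+h],speed=60)
    bot.move_gripper(0,g); st('gripped')
    bot.servo_line([*xy,base+h+20],speed=60); bot.servo_line([*xy,UP],speed=150); st('lifted')
def place(xy,base,h=HZ,op=70):
    over(xy); bot.servo_line([*xy,base+h+12],speed=130)
    hit=bot.servo_line([*xy,base+h-3],speed=20,until_force=5); st(f'down {hit}')
    bot.move_gripper(op); bot.dwell(.2); st('open')
    bot.servo_line([*xy,UP],speed=150)
def pic(name,n='top'):
    c=bot.read_camera(n); cv2.imwrite(f'pics/{name}.png',c['image']); return c
E
python3 - <<'E'
from act import *
bot.move_to([*RACK['g'],UP],Q); st('above')
pick(RACK['g'],12); pic('s1','scene'); place(TRAY['g'],4); pic('t2')
E
```

```text
above t 2.5 p [561.4  87.5 304.9] F [-0.1  1.2  1.1] w 85.1
gripped t 4.8 p [561.2  88.2 196.4] F [-3.3  0.7  4.9] w 28.9
lifted t 6.0 p [561.   88.2 303.8] F [-0.   0.3 -4.3] w 28.7
down True t 8.8 p [495.6 347.1 188.4] F [-1.5 -0.6  5.6] w 28.8
open t 9.5 p [495.2 346.7 187.2] F [-0.4 -0.9 -0.6] w 70.0
```

View pics/s1.png

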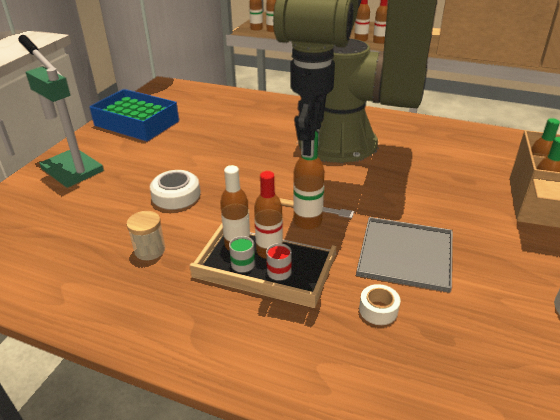

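View pics/t2.png

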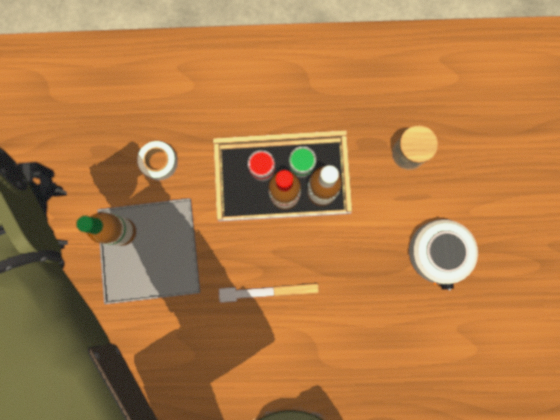

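The s1 view shows the green bottle hanging upright from the fingers near (308,180). In t2 it stands on the tray's upper-left corner with its seal at (88,225), and everything else is untouched. The other two bottles are next.

Run:
```python
from act import *
for k in 'rw':
    pick(RACK[k],12); place(TRAY[k],4)
over((430,0),330); bot.dwell(.3)
import meas,pickle
c=pic('t3'); pickle.dump(c,open('t3.pkl','wb')); pic('s3','scene'); d,P=cloud(c)
for x,y in TRAY.values():
    m=(P[...,2]>203)&(P[...,2]<218)&(np.hypot(P[...,0]-x,P[...,1]-y)<30)
    print((x,y),onplane(c,d,209)[m].mean(0) if m.any() else None)
m=(P[...,2]>60)&(P[...,2]<80)&(np.hypot(P[...,0]-628,P[...,1]+37)<38); print('tin',onplane(c,d,69)[m].mean(0),m.sum()); st('')
```

```text
gripped t 13.9 p [5.642e+02 3.000e-01 1.964e+02] F [-2.5 -0.4  5.1] w 29.0
lifted t 15.2 p [5.639e+02 3.000e-01 3.038e+02] F [ 0.7  0.9 -5.1] w 28.8
down True t 18.2 p [409.2 286.3 188.3] F [-1.  -1.1  5.9] w 28.8
open t 18.8 p [408.7 286.  187.5] F [ 0.5 -0.4 -1.1] w 70.0
gripped t 23.4 p [569.9 -76.9 196.4] F [-2.8  0.3  5.1] w 28.7
lifted t 24.6 p [569.7 -76.9 303.8] F [-0.5 -0.5 -4.1] w 28.6
down True t 27.6 p [505.8 243.6 188.3] F [-1.7 -0.1  5.2] w 28.9
open t 28.3 p [505.3 243.3 187.4] F [ 0.3 -0.  -0.2] w 69.7
(np.float64(495.70614961168843), np.float64(347.0406381879761)) [495.95877848 345.13722101 209.        ]
(np.float64(409.2195396008358), np.float64(286.3111866110791)) [409.60894451 283.89031075 209.        ]
(np.float64(505.85477118664), np.float64(243.5369885898657)) [506.02286063 240.72921753 209.        ]
tin [628.31467692 -36.82412216  69.        ] 536
 t 31.1 p [4.301e+02 2.000e-01 3.300e+02] F [-0.2 -0.6 -0.3] w 70.4
```

View pics/s3.png

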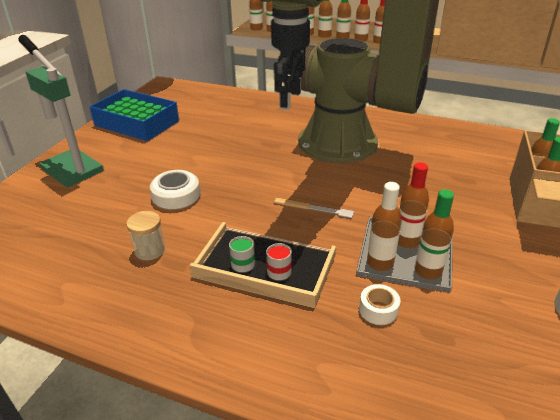

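All three bottles stand on the tray, with seals at (391,189), (419,175) and (444,203), and both tins are where they were. Compared with the commanded positions, the camera reads y about 2 mm low, so I allow for that. Now the tin.

Run:
```python
from act import *
pick((628,-35.2),12,h=44,op=72,g=30)
W=(437,-321); over(W,200); bot.servo_line([*W,50+44+12],speed=100)
print(bot.servo_line([*W,50+44-3],speed=20,until_force=5)); st('down')
c=pic('s4','scene')
bot.move_gripper(75); bot.dwell(.3); st('open')
bot.servo_line([*W,UP],speed=150); over((430,-100),UP); bot.dwell(.4)
pic('s5','scene'); c=pic('t5'); d,P=cloud(c)
m=(P[...,2]>98)&(P[...,2]<120)&(np.hypot(P[...,0]-437,P[...,1]+321)<40); q=onplane(c,d,108)[m][:,:2].astype(np.float32)
print('tin',q.mean(0),cv2.minEnclosingCircle(q),np.median(P[m][:,2])); 
cv2.imwrite('pics/crop5.png',cv2.resize(np.hstack([c['image'][190:310,380:500],cv2.imread('pics/s5.png')[130:250,120:240]]),None,fx=3,fy=3))
```

```text
gripped t 34.6 p [628.2 -35.2  56.5] F [-0.5 -0.4  3.9] w 50.2
lifted t 36.7 p [627.8 -35.2 304.1] F [ 0.8  0.6 -1.6] w 50.1
True
down t 40.0 p [ 436.9 -321.    94.5] F [-1.5  0.4  5.7] w 50.5
open t 40.7 p [ 436.7 -320.8   94. ] F [ 0.1  0.2 -0.5] w 75.0
tin [ 438.2614 -325.1978] ((438.0406188964844, -323.29443359375), 27.425952911376953) 105.36920660971407
```

View pics/crop5.png

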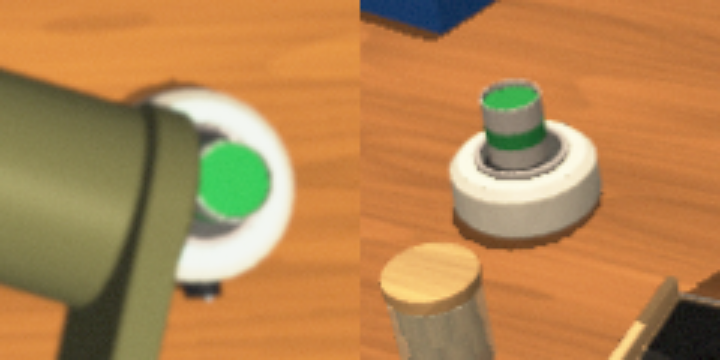

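The tin stands in the well, seen through the ring in both views. Camera-measured centre is (438,-323) against the well at (437,-323.5), and the wax height of about 105 mm is right. The bottles go back in reverse order.

Run:
```python
from act import *
for k in 'wrg':
    pick(TRAY[k],4); place(RACK[k],12)
over((430,250),340); bot.dwell(.5)
c=pic('t6'); pic('s6','scene'); d,P=cloud(c)
for k,(x,y) in RACK.items():
    m=(P[...,2]>211)&(P[...,2]<226)&(np.hypot(P[...,0]-x,P[...,1]-y)<30); print(k,m.sum(),onplane(c,d,217)[m].mean(0).round(1))
for n,z,x,y in(('tin',108,437,-321),('redtin',69,623,46)):
    m=(abs(P[...,2]-z)<10)&(np.hypot(P[...,0]-x,P[...,1]-y)<38); q=onplane(c,d,z)[m][:,:2].astype(np.float32); print(n,m.sum(),q.mean(0).round(1),cv2.minEnclosingCircle(q))
V=c['image'].max(-1)
st('')
```

```text
gripped t 47.3 p [505.9 243.6 188.4] F [-1.7  0.3  4.7] w 28.8
lifted t 48.6 p [505.6 243.4 303.8] F [-0.4 -0.5 -4.8] w 29.0
down True t 51.6 p [570.  -76.9 196.4] F [-0.5  0.3  5. ] w 28.6
open t 52.2 p [569.5 -76.8 195.4] F [ 0.2  0.6 -0.5] w 69.9
gripped t 56.8 p [409.2 286.4 188.4] F [-2.3 -0.5  5.4] w 29.0
lifted t 58.1 p [409.  286.1 303.9] F [-0.   0.2 -4.2] w 28.8
down True t 61.0 p [5.642e+02 3.000e-01 1.964e+02] F [-1.2 -0.1  5.3] w 28.9
open t 61.7 p [5.636e+02 3.000e-01 1.953e+02] F [ 0.2 -0.3 -0.4] w 69.8
gripped t 66.1 p [495.7 347.1 188.4] F [-2.1  0.7  4.6] w 28.9
lifted t 67.4 p [495.5 346.9 303.7] F [-0.4  0.5 -5.9] w 29.1
down True t 70.1 p [561.3  88.2 196.4] F [-0.8 -0.4  5.3] w 28.9
open t 70.8 p [560.7  88.1 195.3] F [-0.1  0.1  1. ] w 70.3
g 235 [561.6  88.1 217. ]
r 239 [5.646e+02 1.000e-01 2.170e+02]
w 242 [570.4 -77.1 217. ]
tin 651 [ 438.5 -322.6] ((438.1064147949219, -322.6214294433594), 28.07733154296875)
redtin 533 [622.6  46.5] ((622.6427612304688, 46.6026725769043), 26.9260196685791)
 t 73.6 p [430. 250. 340.] F [ 0.6  0.1 -1. ] w 70.0
```

View pics/t6.png

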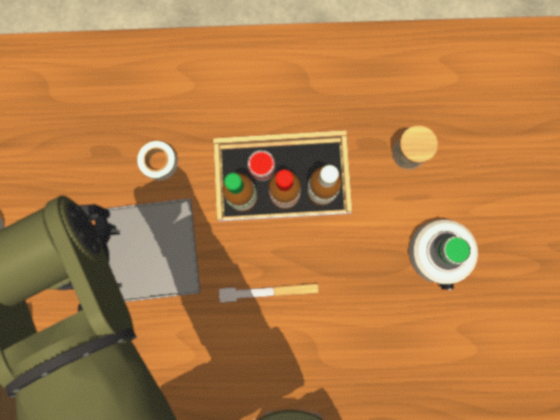

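View pics/s6.png

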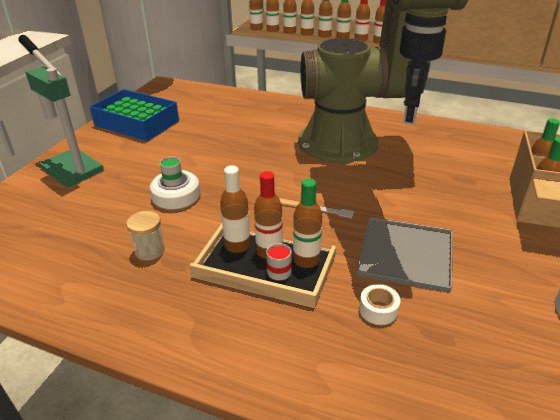

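The top view shows the bottles back at (233,183), (284,180) and (329,175), within about 1 mm of the start. The red tin at (261,163), the jar and the spatula haven't moved. The green tin is in the well at (457,250), and the scene view agrees. I'm handing in.

```bash
python3 -c "
from rig import bot
bot.finish_job()"
```

```text
the job is handed in; nothing more can be done
```

The job is done and handed in at about 74 s on the robot's clock, but no verdict is reported. I stood the three bottles on the tray, set the green tin in the warmer's well and let it go. Then I put every bottle back in its own place.

**Bottles:** the last top-camera check showed each one within about 1 mm of its start position.

**Green tin:** it stands in the well about 1–2 mm from the well's measured centre. The arm felt it touch down at the height expected for the warmer's plate.

**Bystanders:** the red tin moved less than 0.5 mm by measurement. The jar and spatula look unmoved in the pictures; I did not measure them.

**Disagreements:**
- The top camera read the bottles' y on the tray about 2–3 mm lower than the commanded placements. I allowed about 2 mm for this when picking and placing the tin.
- Two estimates of the warmer's y position differed by about 4 mm, which is inside the 12 mm tolerance.

No checks failed.

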